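# Free the stuck tin and rehouse it in the bamboo organiser

### The arm

A 7-joint arm with a two-finger parallel gripper is mounted at the origin on the work surface. World frame = base frame: x ahead of the robot, y to its left, z up, the work surface at z = 0. Lengths are in m, angles in rad, forces in N, time in s.
With the tool pointing down it reaches from about 0.425 to 1.025 m from the base axis. Payload 9.4 kg.
Tool frame: the origin (TCP) lies midway between the tips of the shut fingers; the grasp point (between the pads) lies 19 mm behind it; z points along the fingers, y is the direction in which the jaws open and shut (so a half turn about z gives the same grasp; the last joint's range is limited). The gripper opens to 85 mm and grips with 20 to 120 N. Pads are 22 mm wide; open, the fingers measure 114 mm over their backs; the gripper's body (76 mm by 85 mm) begins 54 mm behind the grasp point. The pads swing forward as they close: fully open they stand 13 mm farther back than shut.
Start: joints at [1.22, 0.599, -0.003, 1.599, 0.002, 0.943, -0.08], TCP at [0.196, -0.698, 0.231] pointing down, gripper open.
Joint ranges: [-2.57, 2.57], [-0.35, 1.97], [-1.29, 1.29], [0.11, 2.56], [-1.05, 4.19], [0.11, 1.86], [-2.63, 2.63]. Speed limits (rad/s): [2.22, 2.22, 3.01, 3.01, 3.14, 3.14, 3.14].

### API

Orientations are given as a unit quaternion [w, x, y, z].
In Python, from station import observe, viewer, job_done, nets gives the robot as it stands. The module is installed in compiled form; this text tells all that it offers.
- The arm moves only by the tool apply_moves, never from a script. Its argument "moves" is text: rows parted by semicolons, each of 7 numbers parted by spaces: the shift along the tool's x, y, z in cm, then the turn, a rotation vector about the tool's x, y, z in degrees, then the finger opening in cm, from 0 to 8.54. A call has 1 to 10 rows; each row shifts and turns the pose as measured when the row begins, along the tool's axes as they then stand; what a row does not reach is not made up. A row lasts 1/12 s, in which the tool goes at most 41.7 mm and 7.16 degrees, less where a joint would pass 70% of its speed; a pose out of reach is approached as far as the arm can. A call with a gripper value outside its range is refused whole. The fingers move at their own pace and stop on an object; "force" is the grip in N (left out, the last holds). Time passes only in rows, so rows that do not move let the fingers close. It gives the time, the measured TCP pose, the force and the opening at its end, in the units of the state.
- observe(): the state, without advancing time (a new reading comes with each control period).
- viewer.camera(name): name is "scene" or "top" or "wrist"; returns a dict with "frame" (420x560x3 uint8, red, green, blue), "fov_y" (degrees; the focal length in pixels is half the picture's height over the tangent of half this angle, whatever the lens; pixels are square), "cx", "cy" (the principal point, pixels), "world_from_camera" (4x4, takes a point from camera to world coordinates). Camera axes: x right, y down, z forward; pixel columns grow to the right and rows downward; lengths in m; the calibration is good to about 2 mm. A picture is of the moment at which its call begins. There is no depth.
- job_done(): hands the job in, once; it reports no verdict.
Trained networks look in a picture, given as the dict that the camera call returned (one of the last four; its "shot" number tells which), for a name from the list of things; names that differ only in an ending like _2 or _b are one class to them, and where a whole thing is asked for, a point or a joint stands for the part that bears it (a point fixed in the world has none). Each returns a list of dicts, best first, with "conf" (0 to 1); they miss things now and then, are a little off and sometimes report something else, mostly with a low value. They report only what shows in the picture. A call takes as long as a camera call. They do not tell look-alikes from the thing itself.
- nets.find_in(picture, label): "at" ([x, y, z] in m, in the coordinates of the camera as it stood for that picture, good to about 4 mm: the middle of the surface that is visible of it).
- nets.spot_point(picture, label): "at" ([x, y, z] in m, in the coordinates of the camera as it stood for that picture, good to about 4 mm: a listed point, or the origin of a listed thing).
The state is a dict: "clock": time; "joint_positions": joint angles; "joint_vel": joint speeds; "effort": joint torques, N m; "tcp_pos": TCP position; "tool_rot": TCP orientation; "contact_force": force on the tool from outside, world axes, zero at the start; "ft_torque": the same for the moment, N m; "opening": finger opening in m.
Only numpy, scipy, OpenCV 4.12 (cv2) and the standard library are available. Lean on these libraries where they do the work, as an engineer would, in place of code of your own. Each camera call takes 0.05 s, during which the arm holds its last target.

### The job

The lidded steel tin is stuck in the open steel holder on the turntable: grip it firmly by its long sides, pull it straight up, level, until it is clear, and stand it upright on the bare counter and let go. Then take it again by its two short ends and lower it, still upright and without dropping it, into the middle of the narrow empty bay of the bamboo organiser, and leave it standing flat on the bay's floor. Do not tip the tin over or disturb the jar, bowl, brush or scoop.

Things in the scene. Friction and masses are not known exactly. Their poses are not given: they have to be found in the camera images.
- tin_mid (a point): Centre (half-way up) of the loose lidded steel tin, an upright closed box 66 long (x) x 44 wide (y) x 76 high (z), 0.15-0.3 kg; half a turn makes no difference. At the start it stands in the holder, x along the holder's x. Silicone strips there grip its long sides: it takes 12 to 22 N up (varies) for the first 32 mm of travel, then it is free. A light grip slips; use 30 N or more.
- holder_floor (a point): Middle of the inner floor of the open steel holder on the turntable, 29 above the counter; x along its length, z up. Inside 72 x 50. Long side walls low: 34 above this floor, outer faces at y = +-28, so 42 of the tin stands out. End walls 84 above this floor, higher than the tin and 3 from its ends, which cannot be gripped here. It is fast to the turntable.
- platter (a joint): Turn of the turntable's white plastic platter (260 across, top 25 above the counter), rad, counterclockwise from above; starts at 0, turns stiffly (0.35 N m) if twisted. The holder sits 50 off its centre.
- bay_floor (a point): Middle of the floor of the empty bay of the fixed bamboo organiser, 12 above the counter. The bay runs 150 along x, open at both ends; side walls at y = +-27 (54 clear), 84 high above this floor, so fingers fit only at the tin's short ends. Outside the walls: trays, 150 overall in y, with spice tubes up to 72 above this floor. The tin goes in with its x along the bay's, either way round.
- bowl: Shallow white ceramic bowl, 90 across, 32 high, origin under its centre; stands on the turntable. Leave alone.
- jar: Glass spice jar with cap, 42 across, 90 high, origin under its centre; stands on the turntable. Leave alone.
- brush: Red brush lying on the counter, 170 long along its x, beyond the work. Leave alone.
- scoop: Steel scoop standing on its cup, cup 44 across and 28 high, with a flat handle, 132 overall along its x, beyond the work. Leave alone.
Mind the look-alikes: they are no part of the job. Leave any red look-alike of the part that bears bay_floor alone. Leave any purple look-alike of the part that bears tin_mid alone.

How it is judged:
By the outcome, as a careful person would: the job done as asked, in the order asked, and still so for the second after the job is handed in, with the robot touching nothing.
It also fails if it takes over 67 s, if anything falls off the work surface, if the arm or the gripper's body presses on something with over 40 N, if the wrist force passes 120 N, or if a joint passes its speed limit or range.

## Working session

There is one attempt and no reset: what is moved stays moved. The work goes in short steps, Python scripts to look and compute and a tool call to move; the robot and the scene stay as the last step left them, time stands still between calls to the robot, and variables do not carry over. Pictures are saved under pics/ and viewed, and the job is handed in when it is done.

Besides the shell and the picture viewer there is one more tool, called after "Emit:" as a command line: name --argument value ..., lists and objects as JSON in quotes. apply_moves: Moves the arm, as the interface text tells. Its arguments: {"type":"object","properties":{"moves":{"type":"string"},"force":{"type":"number"}},"required":["moves"]}

```bash
mkdir -p pics; cat > h.py <<'E'
from station import observe, viewer, job_done, nets
import numpy as np, cv2
def shot(n,f):
    p=viewer.camera(n); cv2.imwrite('pics/'+f+'.png',p['frame'][:,:,::-1]); return p
def W(p,a): return (p['world_from_camera']@np.r_[a,1])[:3]
def pix(p,w):
    c=np.linalg.inv(p['world_from_camera'])@np.r_[w,1]; f=210/np.tan(np.radians(p['fov_y'])/2)
    return c[0]/c[2]*f+p['cx'],c[1]/c[2]*f+p['cy']
def ray(p,u,v,z):
    f=210/np.tan(np.radians(p['fov_y'])/2); M=p['world_from_camera']
    d=M[:3,:3]@np.array([(u-p['cx'])/f,(v-p['cy'])/f,1]); o=M[:3,3]
    return o+d*(z-o[2])/d[2]
E
python3 - <<'E'
from h import *
s=observe();print(s['clock'],s['tcp_pos'],s['tool_rot'],s['opening'])
for n in('top','scene'):
    p=shot(n,n+'0')
    print(n,p['world_from_camera'][:3,3].round(3))
    for l in('tin_mid','holder_floor','bay_floor','platter','bowl','jar'):
        print(l,[(round(d['conf'],2),W(p,d['at']).round(3).tolist(),np.round(pix(p,W(p,d['at']))).tolist()) for d in nets.spot_point(p,l)[:3]])
E
```

```text
0.0 [ 0.19585257 -0.69754075  0.23040594] [-7.76026122e-04  9.90639038e-01  1.36505131e-01 -2.07021572e-04] 0.08545522537357697
top [ 0.387 -0.092  1.171]
tin_mid [(0.9, [0.685, -0.501, 0.041], [456.0, 147.0]), (0.78, [0.622, -0.275, 0.066], [359.0, 172.0])]
holder_floor [(0.88, [0.623, -0.273, 0.028], [355.0, 175.0])]
bay_floor [(0.93, [0.319, 0.213, 0.01], [138.0, 312.0]), (0.56, [0.575, 0.196, 0.012], [149.0, 197.0])]Traceback (most recent call last):
  File "<stdin>", line 7, in <module>
ValueError: it knows: bay_floor, bowl, brush, holder_floor, jar, scoop, tin_mid
```

```bash
python3 - <<'E'
from h import *
p=shot('scene','scene0')
print(p['world_from_camera'][:3,3].round(3))
for l in('tin_mid','holder_floor','bay_floor','bowl','jar','brush','scoop'):
        print(l,[(round(d['conf'],2),W(p,d['at']).round(3).tolist(),np.round(pix(p,W(p,d['at']))).tolist()) for d in nets.spot_point(p,l)[:3]])
a=cv2.imread('pics/top0.png')
cv2.imwrite('pics/top0z.png',cv2.resize(a[90:260,260:460],None,fx=3.5,fy=3.5,interpolation=cv2.INTER_CUBIC))
cv2.imwrite('pics/top0b.png',cv2.resize(a[130:330,60:260],None,fx=3,fy=3,interpolation=cv2.INTER_CUBIC))
E
```

```text
[1.244 0.667 0.857]
tin_mid [(0.78, [0.624, -0.273, 0.073], [236.0, 182.0])]
holder_floor [(0.77, [0.622, -0.272, 0.028], [238.0, 195.0])]
bay_floor [(0.91, [0.576, 0.191, 0.011], [376.0, 283.0]), (0.78, [0.316, 0.216, 0.014], [451.0, 236.0])]
bowl [(0.89, [0.524, -0.213, 0.025], [279.0, 191.0])]
jar [(0.82, [0.618, -0.148, 0.023], [267.0, 217.0])]
brush [(0.68, [0.795, 0.089, 0.003], [274.0, 309.0])]
scoop [(0.81, [0.768, -0.129, 0.002], [226.0, 253.0]), (0.7, [0.619, -0.143, 0.023], [268.0, 218.0])]
```

View pics/top0.png

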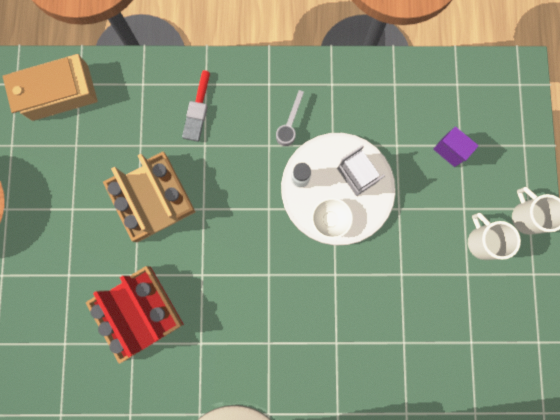

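View pics/scene0.png

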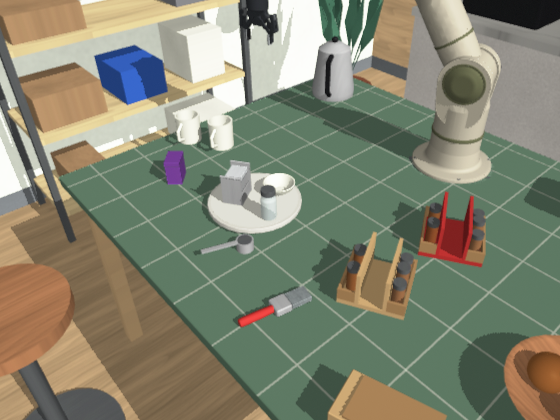

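View pics/top0z.png

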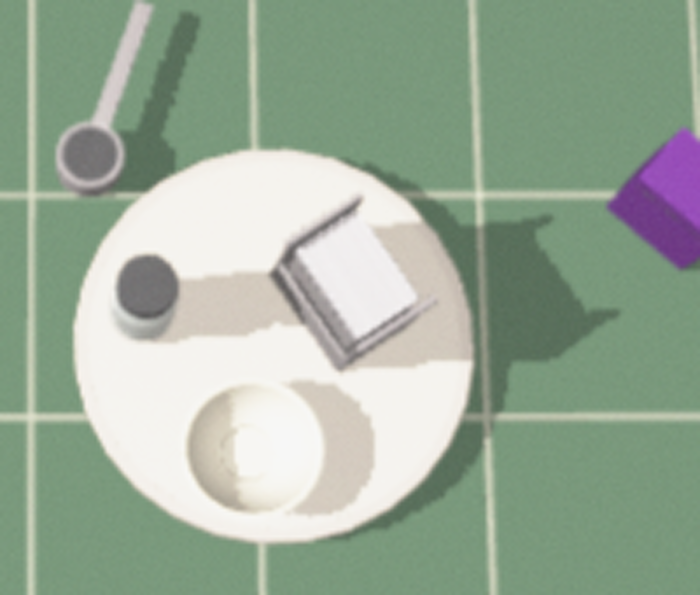

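View pics/top0b.png

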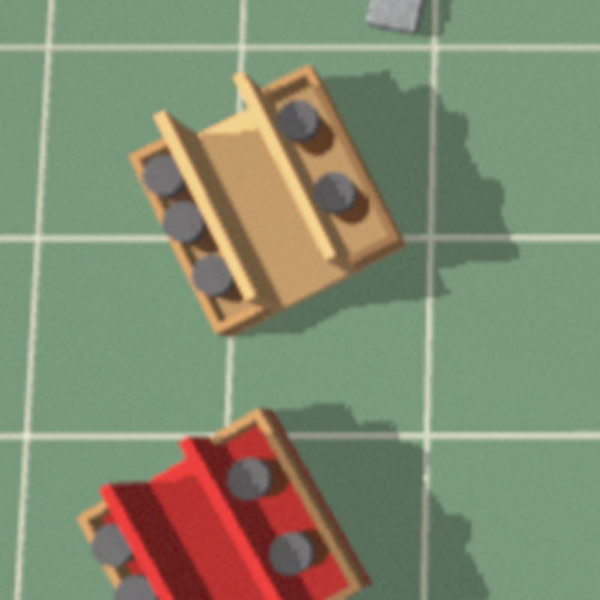

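```bash
python3 - <<'E'
from h import *
p=viewer.camera('top')
r=lambda u,v,z,k,o:ray(p,u/k+o[0],v/k+o[1],z)
t=[r(u,v,.105,3.5,(260,90)) for u,v in((297,258),(357,222),(418,298),(353,342))]
print(np.round(t,4), np.mean(t,0))
for a,b in((0,3),(1,2),(0,1),(3,2)):
    d=t[b]-t[a];print(np.linalg.norm(d),np.degrees(np.arctan2(d[1],d[0])))
t=[r(u,v,.096,3,(60,130)) for u,v in((160,113),(255,300),(240,75),(335,258))]
print(np.round(t,4), np.mean(t,0))
for a,b in((0,1),(2,3)):
    d=t[b]-t[a];print(np.linalg.norm(d),np.degrees(np.arctan2(d[1],d[0])))
t=[r(u,v,.012,3,(60,130)) for u,v in((132,157),(222,333),(402,240),(312,67))]
print(np.round(t,4), np.mean(t,0))
for a,b in((0,1),(3,2),(0,3),(1,2)):
    d=t[b]-t[a];print(np.linalg.norm(d),np.degrees(np.arctan2(d[1],d[0])))
from scipy.spatial.transform import Rotation as R
q=observe()['tool_rot'];print(R.from_quat(np.r_[q[1:],q[0]]).as_matrix().round(3))
print(viewer.camera('wrist')['world_from_camera'].round(3))
E
```

```text
[[ 0.6319 -0.2388  0.105 ]
 [ 0.6543 -0.2758  0.105 ]
 [ 0.6071 -0.3116  0.105 ]
 [ 0.5801 -0.2715  0.105 ]] [ 0.61834961 -0.27441483  0.105     ]
0.06127634129758958 -147.7178042891955
0.059212188852693554 -142.84333316831282
0.04327971425835335 -58.827987591539966
0.04832447861348035 -56.01050765805526
[[0.6256 0.2543 0.096 ]
 [0.4921 0.1821 0.096 ]
 [0.6532 0.1986 0.096 ]
 [0.5216 0.1272 0.096 ]] [0.57310888 0.1905447  0.096     ]
0.1517278276519552 -151.60168274933878
0.1497736605515348 -151.52448057020362
[[0.6099 0.3011 0.012 ]
 [0.4755 0.2274 0.012 ]
 [0.5458 0.094  0.012 ]
 [0.6803 0.1662 0.012 ]] [0.57785634 0.19715565 0.012     ]
0.1533372578472752 -151.25411098746466
0.15270557773645385 -151.78523945662494
0.15220533564761202 -62.440181648016235
0.1507781055016106 -62.2088353094632
[[ 0.963  0.27  -0.   ]
 [ 0.27  -0.963 -0.   ]
 [-0.     0.    -1.   ]]
[[ 0.27  -0.91  -0.314  0.276]
 [-0.963 -0.255 -0.089 -0.675]
 [ 0.001  0.327 -0.945  0.374]
 [ 0.     0.     0.     1.   ]]
```

Emit:
apply_moves --moves "0 0 0 0 0 -6 8.54;0 0 0 0 0 -6 8.54;0 0 0 0 0 -6 8.54;0 0 0 0 0 0 8.54"

```text
clock: 1.03
tcp_pos: [0.1963, -0.6979, 0.2314]
tool_rot: [0.0, 0.955, 0.296, -0.0]
contact_force: [0.7, 0.2, -0.6]
opening: 0.0854
```

```bash
cat >> h.py <<'E'
from scipy.spatial.transform import Rotation as R
def st(t=None):
    s=observe();q=s['tool_rot'];M=R.from_quat(np.r_[q[1:],q[0]]).as_matrix()
    print('t',round(s['clock'],2),'tcp',s['tcp_pos'].round(4),'yaw',np.degrees(np.arctan2(M[1,0],M[0,0])).round(2),'zax',M[:,2].round(3),'F',np.round(s['contact_force'],1),'op',round(s['opening'],4),'q',np.round(s['joint_positions'],2))
    if t is not None: print('tool cm',(M.T@(np.array(t)-s['tcp_pos'])*100).round(2))
    return s,M
E
python3 -c "
from h import *
st([.60,-.27,.231])"
```

```text
t 1.03 tcp [ 0.1963 -0.6979  0.2314] yaw 34.46 zax [-0. -0. -1.] F [ 0.7  0.2 -0.6] op 0.0854 q [ 1.27  0.6  -0.09  1.6   0.07  0.95  0.19]
tool cm [ 5.750e+01 -1.244e+01  1.000e-02]
```

Emit:
apply_moves --moves "2.9 -.62 0 0 0 0 8.54;2.9 -.62 0 0 0 0 8.54;2.9 -.62 0 0 0 0 8.54;2.9 -.62 0 0 0 0 8.54;2.9 -.62 0 0 0 0 8.54;2.9 -.62 0 0 0 0 8.54;2.9 -.62 0 0 0 0 8.54;2.9 -.62 0 0 0 0 8.54;2.9 -.62 0 0 0 0 8.54;2.9 -.62 0 0 0 0 8.54"

```text
clock: 1.87
tcp_pos: [0.4039, -0.4856, 0.2303]
tool_rot: [0.002, 0.963, 0.27, -0.002]
contact_force: [-0.5, 0.2, -1.0]
opening: 0.0854
```

Emit:
apply_moves --moves "2.9 -.62 0 0 0 0 8.54;2.9 -.62 0 0 0 0 8.54;2.9 -.62 0 0 0 0 8.54;2.9 -.62 0 0 0 0 8.54;2.9 -.62 0 0 0 0 8.54;2.9 -.62 0 0 0 0 8.54;2.9 -.62 0 0 0 0 8.54;2.9 -.62 0 0 0 0 8.54;2.9 -.62 0 0 0 0 8.54;0 0 0 0 0 0 8.54"

```text
clock: 2.7
tcp_pos: [0.615, -0.2887, 0.231]
tool_rot: [0.002, 0.967, 0.254, 0.002]
contact_force: [0.2, 1.4, -0.0]
opening: 0.0854
```

```bash
python3 -c "
from h import *
st([.62,-.274,.231])
p=shot('wrist','w1')
for l in ('tin_mid','holder_floor'): print(l,[(round(d['conf'],2),W(p,d['at']).round(4).tolist()) for d in nets.spot_point(p,l)])
"
```

```text
t 2.7 tcp [ 0.615  -0.2887  0.231 ] yaw 29.42 zax [ 0.004 -0.002 -1.   ] F [ 0.2  1.4 -0. ] op 0.0854 q [ 0.41  0.54 -0.09  1.71  0.06  0.88 -0.76]
tool cm [ 1.15 -1.04 -0.  ]
tin_mid [(0.56, [0.6858, -0.5003, 0.0398])]
holder_floor []
```

View pics/w1.png

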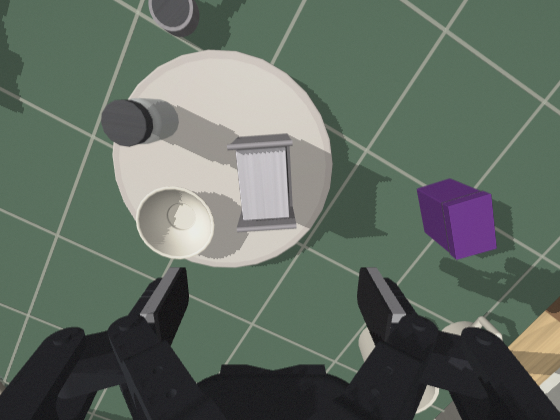

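```bash
python3 -c "
from h import *
a=cv2.imread('pics/w1.png');cv2.imwrite('pics/w1z.png',cv2.resize(a[120:245,210:320],None,fx=5,fy=4.8,interpolation=cv2.INTER_CUBIC))
p=viewer.camera('wrist');print(p['world_from_camera'].round(3),p['fov_y'],p['cx'],p['cy'])
"
```

```text
[[ 0.487 -0.826 -0.285  0.682]
 [-0.874 -0.458 -0.165 -0.254]
 [ 0.006  0.33  -0.944  0.374]
 [ 0.     0.     0.     1.   ]] 70.13227376151147 272.52971802548063 207.74925781840014
```

View pics/w1z.png

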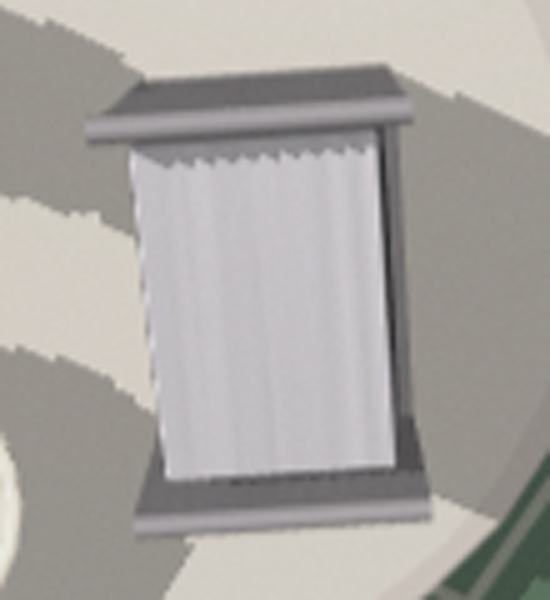

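```bash
python3 -c "
from h import *
p=viewer.camera('wrist')
r=lambda c,z:[ray(p,u/5+210,v/4.8+120,z) for u,v in c]
def sh(t,prs):
    print(np.mean(t,0).round(4))
    for a,b in prs:
        d=t[b]-t[a];print(np.linalg.norm(d).round(4),np.degrees(np.arctan2(d[1],d[0])).round(1))
sh(r([(130,150),(376,145),(395,467),(166,480)],.105),((3,0),(2,1),(1,0),(2,3)))
sh(r([(88,130),(410,110),(430,510),(137,525)],.113),((3,0),(2,1),(1,0),(2,3)))
"
```

```text
[ 0.6146 -0.2841  0.105 ]
0.0661 32.8
0.0643 33.1
0.0439 120.2
0.0442 122.6
[ 0.6146 -0.2842  0.113 ]
0.0772 33.1
0.0777 33.1
0.0555 122.7
0.0555 122.2
```

```bash
python3 -c "
from h import *
st([.62,-.274,.231])
p=shot('wrist','w2');print(p['world_from_camera'].round(4))
a=cv2.imread('pics/w2.png');cv2.imwrite('pics/w2z.png',cv2.resize(a[120:245,210:320],None,fx=5,fy=4.8,interpolation=cv2.INTER_CUBIC))
for l in ('tin_mid','holder_floor','jar','bowl'): print(l,[(round(d['conf'],2),W(p,d['at']).round(4).tolist()) for d in nets.spot_point(p,l)])
p=shot('top','t2')
for l in ('tin_mid','holder_floor','jar','bowl'): print(l,[(round(d['conf'],2),W(p,d['at']).round(4).tolist()) for d in nets.spot_point(p,l)])
"
```

```text
t 2.95 tcp [ 0.6087 -0.2968  0.231 ] yaw 29.03 zax [-0.    -0.006 -1.   ] F [0.3 0.3 0.5] op 0.0853 q [ 0.42  0.54 -0.08  1.72  0.06  0.89 -0.75]
tool cm [ 2.09 -1.44 -0.01]
[[ 0.4853 -0.8264 -0.2855  0.681 ]
 [-0.8743 -0.4563 -0.1653 -0.2553]
 [ 0.0063  0.3299 -0.944   0.3738]
 [ 0.      0.      0.      1.    ]]
tin_mid []
holder_floor []
jar [(0.8, [0.6117, -0.1487, 0.0243])]
bowl [(0.84, [0.5228, -0.2108, 0.0283]), (0.67, [0.6147, -0.1481, 0.0222])]
tin_mid [(0.8, [0.6232, -0.2744, 0.0673])]
holder_floor [(0.92, [0.625, -0.2714, 0.03])]
jar [(0.77, [0.6123, -0.1446, 0.0217])]
bowl [(0.68, [0.5232, -0.2164, 0.0252]), (0.37, [0.5732, 0.194, 0.0134])]
```

View pics/w2z.png

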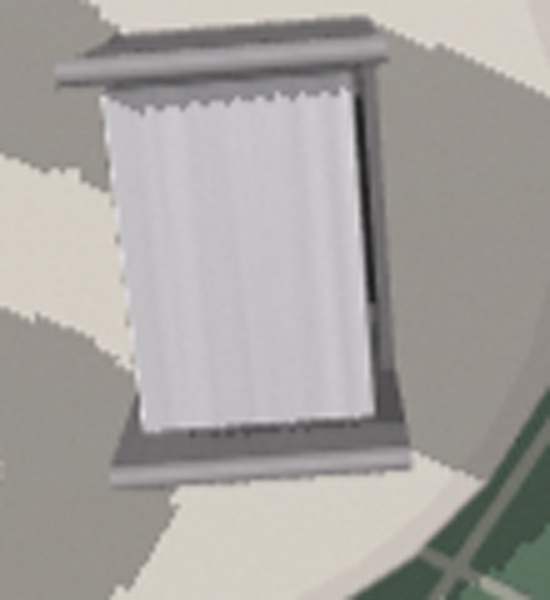

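```bash
cat >> h.py <<'E'
def sh(t,prs):
    print(np.mean(t,0).round(4))
    for a,b in prs:
        d=t[b]-t[a];print(np.linalg.norm(d).round(4),np.degrees(np.arctan2(d[1],d[0])).round(1))
E
python3 -c "
from h import *
p=dict(fov_y=70.13227376151147,cx=272.5297,cy=207.749,world_from_camera=np.array([[ 0.4853,-0.8264,-0.2855,0.681],[-0.8743,-0.4563,-0.1653,-0.2553],[0.0063,0.3299,-0.944,0.3738],[0,0,0,1]]))
r=lambda c,z:[ray(p,u/5+210,v/4.8+120,z) for u,v in c]
sh(r([(105,95),(350,88),(374,412),(145,432)],.105),((3,0),(2,1),(1,0),(2,3)))
sh(r([(57,74),(383,48),(410,463),(115,480)],.113),((3,0),(2,1),(1,0),(2,3)))
st([.6215,-.2745,.231])
"
```

```text
[ 0.6216 -0.2758  0.105 ]
0.0659 33.1
0.063 33.7
0.0432 120.7
0.0438 124.4
[ 0.621  -0.2761  0.113 ]
0.0776 33.8
0.0786 33.6
0.0556 123.6
0.0553 122.6
t 3.45 tcp [ 0.6097 -0.2955  0.231 ] yaw 29.19 zax [ 0.001 -0.006 -1.   ] F [ 0.2 -0.6 -0.1] op 0.0851 q [ 0.42  0.54 -0.08  1.72  0.06  0.89 -0.75]
tool cm [ 2.05 -1.26 -0.01]
```

Emit:
apply_moves --moves "1.1 -.7 0 .3 0 -2.1 8.54;1.0 -.6 0 0 0 -2.1 8.54;0 0 0 0 0 0 8.54;0 0 0 0 0 0 8.54"

```text
clock: 3.78
tcp_pos: [0.6229, -0.2707, 0.231]
tool_rot: [-0.0, 0.957, 0.292, -0.001]
contact_force: [-0.3, 0.1, 0.5]
opening: 0.0851
```

```bash
python3 -c "
from h import *
st([.6213,-.2755,.231])
p=shot('wrist','w3');print(p['world_from_camera'].round(4).tolist())
a=cv2.imread('pics/w3.png');cv2.imwrite('pics/w3z.png',cv2.resize(a[120:270,200:350],None,fx=4,fy=4,interpolation=cv2.INTER_CUBIC))
st([.6213,-.2755,.231])
"
```

```text
t 3.78 tcp [ 0.6229 -0.2707  0.231 ] yaw 33.9 zax [-0.002 -0.    -1.   ] F [-0.3  0.1  0.5] op 0.0851 q [ 0.4   0.55 -0.11  1.71  0.07  0.89 -0.72]
tool cm [-0.4   0.31 -0.  ]
[[0.5577, -0.7839, -0.2729, 0.6917], [-0.83, -0.5269, -0.1829, -0.224], [-0.0004, 0.3285, -0.9445, 0.3739], [0.0, 0.0, 0.0, 1.0]]
t 3.83 tcp [ 0.6231 -0.2703  0.231 ] yaw 33.92 zax [-0.002  0.    -1.   ] F [-0.2  0.2  0.5] op 0.0851 q [ 0.4   0.55 -0.11  1.71  0.07  0.89 -0.72]
tool cm [-0.44  0.33 -0.  ]
```

View pics/w3z.png

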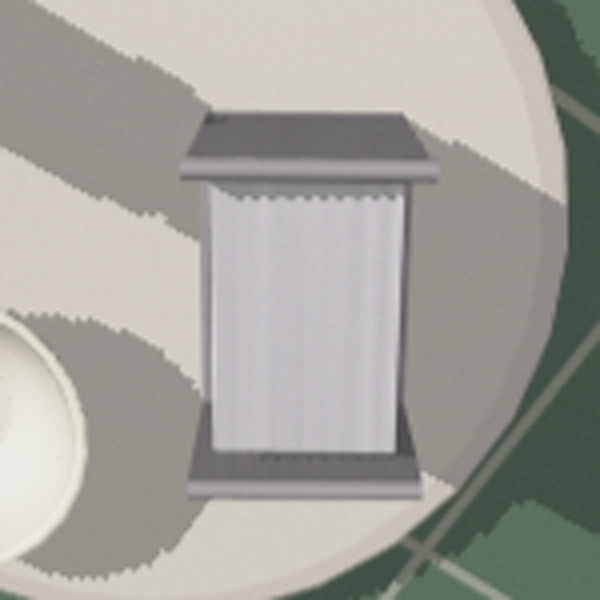

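```bash
python3 -c "
from h import *
p=dict(fov_y=70.13227376151147,cx=272.5297,cy=207.749,world_from_camera=np.array([[0.5577, -0.7839, -0.2729, 0.6917], [-0.83, -0.5269, -0.1829, -0.224], [-0.0004, 0.3285, -0.9445, 0.3739], [0.0, 0.0, 0.0, 1.0]]))
r=lambda c,z:[ray(p,u/4+200,v/4+120,z) for u,v in c]
sh(r([(208,189),(405,190),(396,452),(214,452)],.105),((3,0),(2,1),(1,0),(2,3)))
sh(r([(181,170),(438,171),(420,491),(189,491)],.113),((3,0),(2,1),(1,0),(2,3)))
"
```

```text
[ 0.6213 -0.2756  0.105 ]
0.0652 33.9
0.0649 33.8
0.0448 123.6
0.0446 123.9
[ 0.6211 -0.276   0.113 ]
0.0777 33.6
0.0775 33.0
0.0564 123.7
0.0556 123.9
```

Emit:
apply_moves --moves "-.45 .35 2 0 0 0 8.54;0 0 3 0 0 0 8.54;0 0 3 0 0 0 8.54;0 0 2 0 0 0 8.54;0 0 0 0 0 0 8.54;0 0 0 0 0 0 8.54"

```text
clock: 4.33
tcp_pos: [0.6232, -0.2765, 0.13]
tool_rot: [0.002, 0.956, 0.292, 0.001]
contact_force: [-0.5, 0.4, 0.8]
opening: 0.0857
```

```bash
python3 -c "
from h import *
st([.6212,-.2757,.069])"
```

```text
t 4.33 tcp [ 0.6232 -0.2765  0.13  ] yaw 33.93 zax [ 0.003 -0.002 -1.   ] F [-0.5  0.4  0.8] op 0.0857 q [ 0.4   0.66 -0.1   1.79  0.1   0.7  -0.73]
tool cm [-0.13 -0.2   6.1 ]
```

Emit:
apply_moves --moves "-.1 -.2 2 .2 0 0 8.54;0 0 2 0 0 0 8.54;0 0 1.5 0 0 0 8.54;0 0 0 0 0 0 8.54;0 0 0 0 0 0 8.54"

```text
clock: 4.75
tcp_pos: [0.6253, -0.2774, 0.0809]
tool_rot: [0.003, 0.957, 0.291, 0.004]
contact_force: [0.2, 0.0, 0.8]
opening: 0.0852
```

```bash
python3 -c "
from h import *
st([.6212,-.2757,.069])
shot('wrist','w4')"
```

```text
t 4.75 tcp [ 0.6253 -0.2774  0.0809] yaw 33.87 zax [ 0.009 -0.003 -1.   ] F [0.2 0.  0.8] op 0.0852 q [ 0.39  0.72 -0.09  1.81  0.11  0.61 -0.74]
tool cm [-0.25 -0.38  1.18]
```

View pics/w4.png

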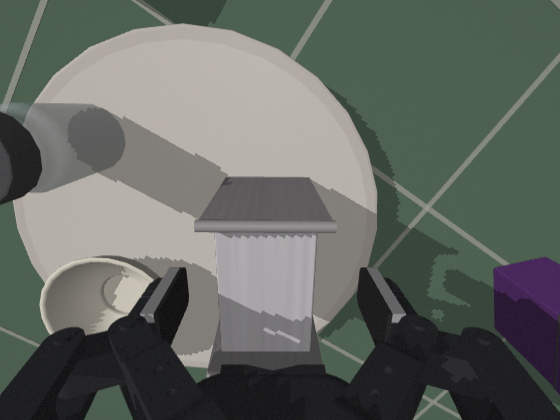

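Emit:
apply_moves --moves "-.2 -.38 .6 .4 -.3 0 8.54;0 0 .5 0 0 0 8.54;0 0 0 0 0 0 8.54;0 0 0 0 0 0 8.54"

```text
clock: 5.13
tcp_pos: [0.6233, -0.2761, 0.0739]
tool_rot: [0.002, 0.957, 0.291, 0.003]
contact_force: [-0.4, -0.2, -0.2]
opening: 0.0854
```

```bash
python3 -c "
from h import *
s,M=st([.6212,-.2757,.069]);print((M.T@[0,0,-1]).round(4))"
```

```text
t 5.13 tcp [ 0.6233 -0.2761  0.0739] yaw 33.86 zax [ 0.006 -0.002 -1.   ] F [-0.4 -0.2 -0.2] op 0.0854 q [ 0.39  0.73 -0.09  1.82  0.11  0.6  -0.75]
tool cm [-0.16 -0.15  0.49]
[-0.0041 -0.0052  1.    ]
```

Emit:
apply_moves --moves "-.16 -.2 .5 .4 -.3 0 8.54;0 0 0 .2 -.2 0 8.54;0 0 0 0 0 0 8.54"

```text
clock: 5.38
tcp_pos: [0.621, -0.2754, 0.0693]
tool_rot: [-0.002, 0.957, 0.291, -0.003]
contact_force: [0.6, 0.2, 0.2]
opening: 0.0854
```

```bash
python3 -c "
from h import *
s,M=st([.6212,-.2757,.069]);print((M.T@[0,0,-1]).round(4))"
```

```text
t 5.38 tcp [ 0.621  -0.2754  0.0693] yaw 33.85 zax [-0.007  0.002 -1.   ] F [0.6 0.2 0.2] op 0.0854 q [ 0.39  0.74 -0.09  1.81  0.11  0.6  -0.75]
tool cm [-0.    0.03  0.03]
[0.0049 0.0053 1.    ]
```

Emit:
apply_moves --moves "0 0 0 -.2 .2 0 4;0 0 0 0 0 0 4;0 0 0 0 0 0 4;0 0 0 0 0 0 4;0 0 0 0 0 0 4;0 0 0 0 0 0 4;0 0 0 0 0 0 4" --force 80

```text
clock: 5.97
tcp_pos: [0.6213, -0.2757, 0.0694]
tool_rot: [-0.0, 0.957, 0.291, -0.001]
contact_force: [0.4, 0.2, -0.5]
opening: 0.0428
```

```bash
python3 -c "
from h import *
s,M=st([.6212,-.2757,.069]);print((M.T@[0,0,-1]).round(4))
shot('wrist','w5')"
```

```text
t 5.97 tcp [ 0.6213 -0.2757  0.0694] yaw 33.82 zax [-0.001  0.    -1.   ] F [ 0.4  0.2 -0.5] op 0.0428 q [ 0.39  0.73 -0.09  1.82  0.11  0.6  -0.75]
tool cm [-0.01 -0.01  0.04]
[8.0e-04 1.1e-03 1.0e+00]
```

View pics/w5.png

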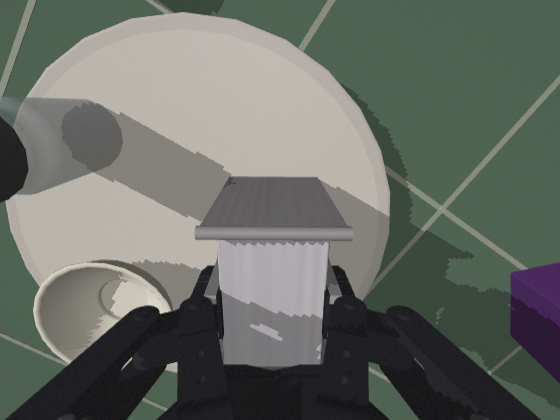

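Gripped: pads lie on both long sides at columns ~218 and ~328, opening 42.8 mm. Now I pull straight up slowly.

Emit:
apply_moves --moves "0 0 -.6 0 0 0 4;0 0 -.6 0 0 0 4;0 0 -.6 0 0 0 4;0 0 -.6 0 0 0 4"

```text
clock: 6.35
tcp_pos: [0.6194, -0.2763, 0.0901]
tool_rot: [-0.001, 0.957, 0.291, -0.003]
contact_force: [2.6, -2.4, -14.4]
opening: 0.0433
```

```bash
python3 -c "
from h import *
s,M=st([.6212,-.2757,.20]);print((M.T@[0,0,-1]).round(4))"
```

```text
t 6.35 tcp [ 0.6194 -0.2763  0.0901] yaw 33.81 zax [-0.006  0.001 -1.   ] F [  2.6  -2.4 -14.4] op 0.0433 q [ 0.39  0.71 -0.09  1.81  0.1   0.64 -0.74]
tool cm [  0.13  -0.   -10.99]
[0.0047 0.0045 1.    ]
```

Emit:
apply_moves --moves ".1 0 -.6 -.2 .2 0 4;.05 0 -.6 0 0 0 4;.05 0 -.6 0 0 0 4"

```text
clock: 6.6
tcp_pos: [0.6201, -0.2751, 0.1104]
tool_rot: [-0.001, 0.957, 0.291, -0.001]
contact_force: [1.1, -0.5, -1.9]
opening: 0.0433
```

```bash
python3 -c "
from h import *
s,M=st([.6212,-.2757,.20]);print((M.T@[0,0,-1]).round(4))"
```

```text
t 6.6 tcp [ 0.6201 -0.2751  0.1104] yaw 33.78 zax [-0.003  0.001 -1.   ] F [ 1.1 -0.5 -1.9] op 0.0433 q [ 0.4   0.68 -0.1   1.8   0.1   0.67 -0.74]
tool cm [ 0.04  0.09 -8.97]
[0.0024 0.0023 1.    ]
```

Free of the strips. I'll continue straight up.

Emit:
apply_moves --moves ".05 .1 -1.5 -.1 .1 0 4;0 0 -1.8 0 0 0 4;0 0 -1.8 0 0 0 4;0 0 -1.8 0 0 0 4;0 0 -1.8 0 0 0 4;0 0 -1.5 0 0 0 4;0 0 0 0 0 0 4;0 0 0 0 0 0 4"

```text
clock: 7.27
tcp_pos: [0.6231, -0.2713, 0.2312]
tool_rot: [0.001, 0.956, 0.292, 0.005]
contact_force: [-0.5, 0.6, -3.0]
opening: 0.0432
```

```bash
python3 -c "
from h import *
s,M=st([.50,-.01,.21]);print((M.T@[0,0,-1]).round(4))
shot('scene','s6')"
```

```text
t 7.27 tcp [ 0.6231 -0.2713  0.2312] yaw 33.99 zax [ 0.01  0.   -1.  ] F [-0.5  0.6 -3. ] op 0.0432 q [ 0.4   0.54 -0.11  1.71  0.07  0.88 -0.72]
tool cm [  4.39 -28.56   2.  ]
[-0.0084 -0.0054  0.9999]
```

View pics/s6.png

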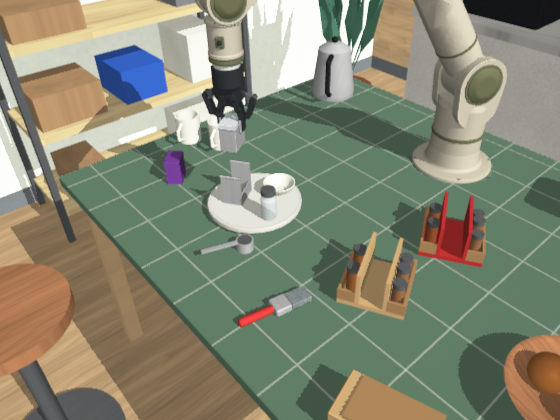

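Emit:
apply_moves --moves ".4 -2 0 .2 -.3 0 4;.45 -3 0 0 0 0 4;.45 -3 0 0 0 0 4;.45 -3 0 0 0 0 4;.45 -3 0 0 0 0 4;.45 -3 0 0 0 0 4;.45 -3 0 0 0 0 4;.45 -3 0 0 0 0 4;.45 -3 0 0 0 0 4;.4 -2.5 0 0 0 0 4"

```text
clock: 8.15
tcp_pos: [0.4917, -0.0052, 0.2224]
tool_rot: [-0.001, 0.958, 0.288, -0.003]
contact_force: [-0.7, 0.6, -3.2]
opening: 0.0431
```

Emit:
apply_moves --moves "0 0 0 0 0 0 4;0 0 0 0 0 0 4;0 0 0 0 0 0 4"

```text
clock: 8.4
tcp_pos: [0.4877, 0.001, 0.221]
tool_rot: [-0.002, 0.956, 0.293, -0.005]
contact_force: [0.9, 0.5, -2.0]
opening: 0.043
```

```bash
python3 -c "
from h import *
s,M=st([.50,-.01,.10]);print((M.T@[0,0,-1]).round(4))"
```

```text
t 8.4 tcp [0.4877 0.001  0.221 ] yaw 34.03 zax [-0.011  0.001 -1.   ] F [ 0.9  0.5 -2. ] op 0.043 q [ 0.    0.34 -0.15  2.13  0.08  0.69 -1.18]
tool cm [ 0.51  1.68 12.09]
[0.0089 0.0069 0.9999]
```

Emit:
apply_moves --moves ".3 1 2 -.3 .4 0 4;.2 .7 3 0 0 0 4;0 0 3 0 0 0 4;0 0 3 0 0 0 4;0 0 2 0 0 0 4;0 0 1 0 0 0 4;0 0 0 0 0 0 4;0 0 0 0 0 0 4"

```text
clock: 9.07
tcp_pos: [0.5071, -0.0192, 0.0739]
tool_rot: [0.001, 0.958, 0.287, 0.001]
contact_force: [-0.7, 0.2, -2.8]
opening: 0.043
```

```bash
python3 -c "
from h import *
s,M=st([.50,-.01,.0405]);print((M.T@[0,0,-1]).round(4))
shot('wrist','w7')"
```

```text
t 9.07 tcp [ 0.5071 -0.0192  0.0739] yaw 33.39 zax [ 0.003 -0.002 -1.   ] F [-0.7  0.2 -2.8] op 0.043 q [-0.02  0.59 -0.09  2.22  0.16  0.33 -1.22]
tool cm [-0.09 -1.17  3.34]
[-0.0012 -0.0032  1.    ]
```

View pics/w7.png

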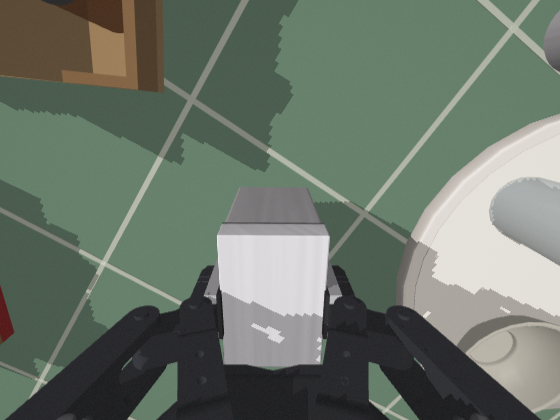

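Emit:
apply_moves --moves "0 0 1 .2 0 0 4;0 0 1 0 0 0 4;0 0 .7 0 0 0 4;0 0 0 0 0 0 4;0 0 0 0 0 0 4;0 0 0 0 0 0 4"

```text
clock: 9.62
tcp_pos: [0.5097, -0.0202, 0.0472]
tool_rot: [0.0, 0.958, 0.286, 0.003]
contact_force: [-0.2, 0.4, -2.3]
opening: 0.0429
```

```bash
python3 -c "
from h import *
s,M=st([.50,-.01,.0405]);print((M.T@[0,0,-1]).round(4))"
```

```text
t 9.62 tcp [ 0.5097 -0.0202  0.0472] yaw 33.28 zax [ 0.007  0.001 -1.   ] F [-0.2  0.4 -2.3] op 0.0429 q [-0.02  0.64 -0.07  2.23  0.16  0.27 -1.23]
tool cm [-0.25 -1.39  0.67]
[-0.0065 -0.0027  1.    ]
```

Emit:
apply_moves --moves "0 0 .4 .15 -.35 0 4;0 0 .15 0 0 0 4;0 0 .1 0 0 0 4;0 0 0 0 0 0 4"

```text
clock: 9.95
tcp_pos: [0.5103, -0.02, 0.0409]
tool_rot: [0.0, 0.958, 0.287, 0.001]
contact_force: [-0.5, -0.1, -1.9]
opening: 0.043
```

```bash
python3 -c "
from h import *
s,M=st([.50,-.01,.0405]);print((M.T@[0,0,-1]).round(4))"
```

```text
t 9.95 tcp [ 0.5103 -0.02    0.0409] yaw 33.31 zax [ 0.001  0.    -1.   ] F [-0.5 -0.1 -1.9] op 0.043 q [-0.02  0.66 -0.07  2.23  0.17  0.26 -1.23]
tool cm [-0.31 -1.4   0.04]
[-1.1e-03 -6.0e-04  1.0e+00]
```

Emit:
apply_moves --moves "0 0 .1 0 0 0 4;0 0 .1 0 0 0 4;0 0 .05 0 0 0 4"

```text
clock: 10.2
tcp_pos: [0.5104, -0.0199, 0.0404]
tool_rot: [0.0, 0.958, 0.287, 0.001]
contact_force: [-1.3, 0.7, -1.0]
opening: 0.0431
```

```bash
python3 -c "
from h import *
s,M=st([.50,-.01,.0405]);print((M.T@[0,0,-1]).round(4))"
```

```text
t 10.2 tcp [ 0.5104 -0.0199  0.0404] yaw 33.31 zax [ 0.003 -0.    -1.   ] F [-1.3  0.7 -1. ] op 0.0431 q [-0.02  0.66 -0.07  2.23  0.17  0.26 -1.23]
tool cm [-0.32 -1.4  -0.01]
[-0.002  -0.0016  1.    ]
```

Emit:
apply_moves --moves "0 0 .2 0 0 0 4;0 0 .2 0 0 0 4"

```text
clock: 10.37
tcp_pos: [0.5106, -0.0199, 0.0402]
tool_rot: [0.001, 0.958, 0.287, 0.002]
contact_force: [-5.6, 1.6, 39.9]
opening: 0.0427
```

Emit:
apply_moves --moves "0 0 -.05 0 0 0 4;0 0 0 0 0 0 4"

```text
clock: 10.53
tcp_pos: [0.5108, -0.0197, 0.0423]
tool_rot: [0.001, 0.958, 0.287, 0.003]
contact_force: [-0.1, -0.4, -2.3]
opening: 0.0428
```

Emit:
apply_moves --moves "0 0 0 0 0 0 8.54;0 0 0 0 0 0 8.54;0 0 0 0 0 0 8.54;0 0 0 0 0 0 8.54;0 0 0 0 0 0 8.54;0 0 0 0 0 0 8.54"

```text
clock: 11.03
tcp_pos: [0.5114, -0.0198, 0.0419]
tool_rot: [0.001, 0.958, 0.287, 0.004]
contact_force: [-0.1, 0.9, 0.0]
opening: 0.0856
```

```bash
python3 -c "
from h import *
s,M=st([.50,-.01,.0405]);print((M.T@[0,0,-1]).round(4))
shot('wrist','w8')"
```

```text
t 11.03 tcp [ 0.5114 -0.0198  0.0419] yaw 33.31 zax [ 0.008 -0.001 -1.   ] F [-0.1  0.9  0. ] op 0.0856 q [-0.03  0.66 -0.07  2.23  0.17  0.26 -1.23]
tool cm [-0.42 -1.44  0.13]
[-0.0061 -0.0048  1.    ]
```

View pics/w8.png

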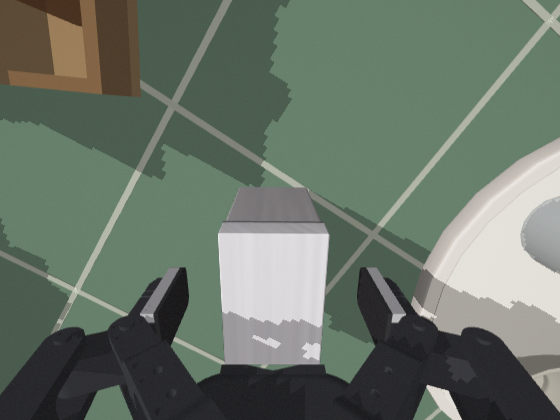

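Emit:
apply_moves --moves "0 0 -.5 .2 -.3 0 8.54;0 0 -2 0 0 0 8.54;0 0 -3 0 0 0 8.54;0 0 -3 0 0 0 8.54;0 0 -3 0 0 0 8.54;0 0 -2 0 0 0 8.54;0 0 0 0 0 0 8.54;0 0 0 0 0 0 8.54"

```text
clock: 11.75
tcp_pos: [0.5103, -0.0194, 0.184]
tool_rot: [-0.0, 0.958, 0.287, -0.002]
contact_force: [-0.6, 0.4, 0.5]
opening: 0.0855
```

Emit:
apply_moves --moves "0 0 0 0 0 -7 8.54;0 0 0 0 0 -7 8.54;0 0 0 0 0 -7 8.54;0 0 0 0 0 -7 8.54;0 0 0 0 0 -7 8.54;0 0 0 0 0 -7 8.54;0 0 0 0 0 -7 8.54;0 0 0 0 0 -7 8.54;0 0 0 0 0 -7 8.54;0 0 0 0 0 -7 8.54"

```text
clock: 12.58
tcp_pos: [0.5056, -0.019, 0.177]
tool_rot: [-0.007, 0.609, 0.793, -0.005]
contact_force: [-0.8, 1.2, 0.2]
opening: 0.0852
```

Emit:
apply_moves --moves "0 0 0 0 0 -7 8.54;0 0 0 0 0 -5 8.54;0 0 0 0 0 0 8.54;0 0 0 0 0 0 8.54;0 0 0 0 0 0 8.54"

```text
clock: 13.0
tcp_pos: [0.5029, -0.0194, 0.1724]
tool_rot: [-0.012, 0.52, 0.854, -0.006]
contact_force: [-0.6, 0.2, -0.2]
opening: 0.0852
```

```bash
python3 -c "
from h import *
s,M=st([.5104,-.0199,.21]);print((M.T@[0,0,-1]).round(4))
p=shot('wrist','w9');print(p['world_from_camera'].round(4).tolist())"
```

```text
t 13.0 tcp [ 0.5029 -0.0194  0.1724] yaw 117.37 zax [-0.026  0.003 -1.   ] F [-0.6  0.2 -0.2] op 0.0852 q [ 0.33  0.48 -0.56  2.12  0.39  0.67 -0.02]
tool cm [-0.33  0.56 -3.78]
[-0.0142  0.022   0.9997]
[[0.8877, 0.4434, 0.1245, 0.4668], [0.4599, -0.84, -0.288, 0.0546], [-0.0231, 0.3129, -0.9495, 0.3166], [0.0, 0.0, 0.0, 1.0]]
```

View pics/w9.png

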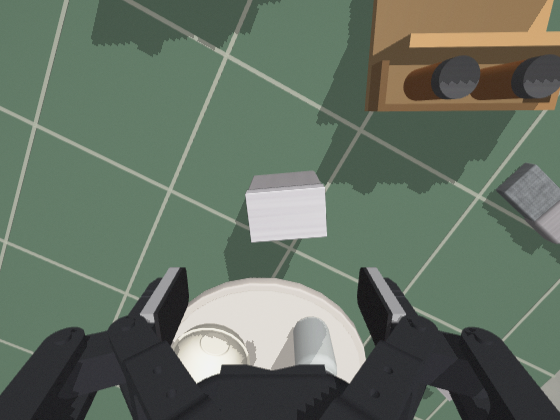

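Emit:
apply_moves --moves "-.3 .5 -1 -1.2 -.8 -3 8.54;0 0 0 0 0 -3 8.54;0 0 0 0 0 0 8.54;0 0 0 0 0 0 8.54"

```text
clock: 13.38
tcp_pos: [0.5088, -0.0194, 0.1819]
tool_rot: [-0.001, 0.476, 0.879, -0.0]
contact_force: [0.2, -0.2, 0.3]
opening: 0.0855
```

```bash
python3 -c "
from h import *
s,M=st([.5104,-.0199,.18]);print((M.T@[0,0,-1]).round(4))
p=shot('wrist','w10');print(p['world_from_camera'].round(4).tolist())
a=cv2.imread('pics/w10.png');cv2.imwrite('pics/w10z.png',cv2.resize(a[150:270,200:350],None,fx=5,fy=5,interpolation=cv2.INTER_CUBIC))
"
```

```text
t 13.38 tcp [ 0.5088 -0.0194  0.1819] yaw 123.14 zax [-0.001 -0.    -1.   ] F [ 0.2 -0.2  0.3] op 0.0855 q [ 0.36  0.47 -0.59  2.11  0.41  0.68  0.06]
tool cm [-0.13  0.11  0.19]
[-8.0e-04  1.2e-03  1.0e+00]
[[0.8374, 0.5174, 0.1761, 0.4618], [0.5466, -0.7914, -0.2739, 0.0508], [-0.0024, 0.3256, -0.9455, 0.3251], [0.0, 0.0, 0.0, 1.0]]
```

View pics/w10z.png

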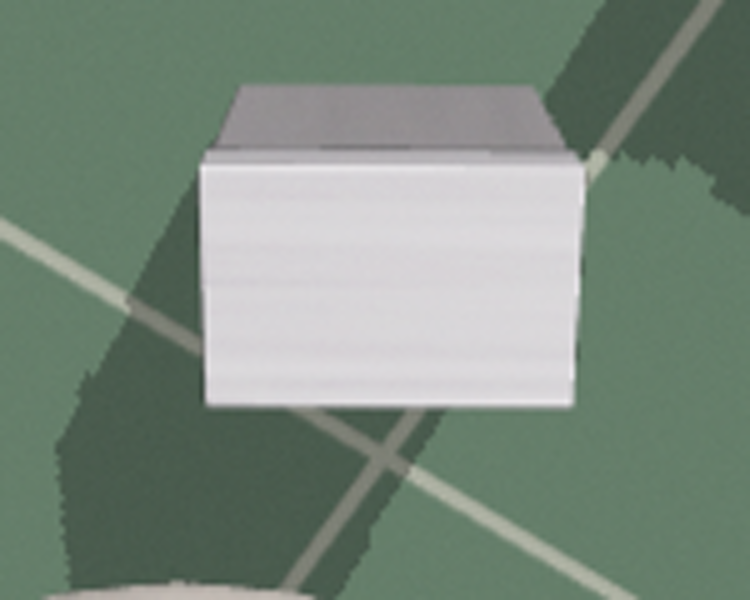

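```bash
python3 -c "
from h import *
p=dict(fov_y=70.13227376151147,cx=272.5297,cy=207.749,world_from_camera=np.array([[0.8374, 0.5174, 0.1761, 0.4618], [0.5466, -0.7914, -0.2739, 0.0508], [-0.0024, 0.3256, -0.9455, 0.3251], [0.0, 0.0, 0.0, 1.0]]))
r=lambda c,z:[ray(p,u/5+200,v/5+150,z) for u,v in c]
t=r([(200,163),(586,166),(573,406),(206,406)],.076)
sh(t,((3,0),(2,1),(1,0),(2,3)));
s,M=st(np.r_[np.mean(t,0)[:2],.06])"
```

```text
[ 0.5124 -0.0186  0.076 ]
0.0452 122.5
0.0447 122.9
0.0661 -147.3
0.0664 -146.8
t 13.43 tcp [ 0.5087 -0.0195  0.1818] yaw 123.14 zax [-0.002 -0.    -1.   ] F [ 0.1 -0.3  1.8] op 0.0852 q [ 0.36  0.47 -0.59  2.11  0.41  0.68  0.06]
tool cm [-0.14  0.37 12.18]
```

Emit:
apply_moves --moves "-.14 .35 2 0 0 0 8.54;0 0 2.5 0 0 0 8.54;0 0 2 0 0 0 8.54;0 0 0 0 0 0 8.54;0 0 0 0 0 0 8.54"

```text
clock: 13.85
tcp_pos: [0.5135, -0.0185, 0.1156]
tool_rot: [0.0, 0.481, 0.877, -0.0]
contact_force: [0.5, -0.5, 0.3]
opening: 0.085
```

```bash
python3 -c "
from h import *
s,M=st([.5122,-.0188,.09]);print((M.T@[0,0,-1]).round(4))"
```

```text
t 13.85 tcp [ 0.5135 -0.0185  0.1156] yaw 122.56 zax [ 0.001 -0.001 -1.   ] F [ 0.5 -0.5  0.3] op 0.085 q [ 0.27  0.57 -0.49  2.16  0.53  0.53 -0.05]
tool cm [ 0.05 -0.12  2.56]
[ 9.e-04 -1.e-04  1.e+00]
```

Emit:
apply_moves --moves "0 -.12 1.4 0 0 0 8.54;0 0 1.2 0 0 0 8.54;0 0 0 0 0 0 8.54;0 0 0 0 0 0 8.54"

```text
clock: 14.18
tcp_pos: [0.514, -0.0188, 0.0923]
tool_rot: [0.002, 0.482, 0.876, 0.0]
contact_force: [-0.3, -0.9, 0.1]
opening: 0.0852
```

```bash
python3 -c "
from h import *
s,M=st([.5122,-.0188,.036]);print((M.T@[0,0,-1]).round(4))
p=shot('wrist','w11')"
```

```text
t 14.18 tcp [ 0.514  -0.0188  0.0923] yaw 122.36 zax [ 0.003 -0.001 -1.   ] F [-0.3 -0.9  0.1] op 0.0852 q [ 0.24  0.6  -0.45  2.18  0.57  0.48 -0.09]
tool cm [ 0.11 -0.16  5.63]
[ 0.0029 -0.0021  1.    ]
```

View pics/w11.png

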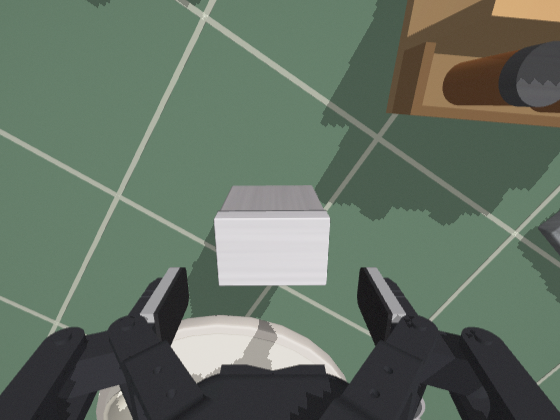

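```bash
python3 -c "
from h import *
p=viewer.camera('wrist')
t=[ray(p,u,v,.076) for u,v in [(216,213),(329,213),(327,285),(219,285)]]
sh(t,((3,0),(2,1),(1,0),(2,3)));
s,M=st(np.r_[np.mean(t,0)[:2],.036]);print((M.T@[0,0,-1]).round(4))"
```

```text
[ 0.5118 -0.0173  0.076 ]
0.0476 121.0
0.0476 124.4
0.0641 -147.7
0.0669 -147.7
t 14.28 tcp [ 0.5142 -0.0188  0.0926] yaw 122.36 zax [ 0.004 -0.001 -1.   ] F [-0.7 -0.7 -0. ] op 0.0853 q [ 0.24  0.6  -0.45  2.18  0.57  0.48 -0.09]
tool cm [ 0.27 -0.14  5.66]
[ 0.0033 -0.003   1.    ]
```

Emit:
apply_moves --moves ".15 -.1 1 .15 .2 -.5 8.54;0 -.05 1.5 0 0 0 8.54;0 -.05 1.5 0 0 0 8.54;0 0 1 0 0 0 8.54;0 0 0 0 0 0 8.54;0 0 0 0 0 0 8.54"

```text
clock: 14.78
tcp_pos: [0.514, -0.0189, 0.0432]
tool_rot: [0.003, 0.478, 0.878, 0.002]
contact_force: [-0.9, -0.1, 0.5]
opening: 0.0855
```

```bash
python3 -c "
from h import *
s,M=st([.5122,-.0182,.036]);print((M.T@[0,0,-1]).round(4))
p=shot('wrist','w12')"
```

```text
t 14.78 tcp [ 0.514  -0.0189  0.0432] yaw 122.86 zax [ 0.006  0.001 -1.   ] F [-0.9 -0.1  0.5] op 0.0855 q [ 0.17  0.67 -0.35  2.21  0.66  0.36 -0.17]
tool cm [ 0.16 -0.11  0.72]
[ 0.0026 -0.0058  1.    ]
```

View pics/w12.png

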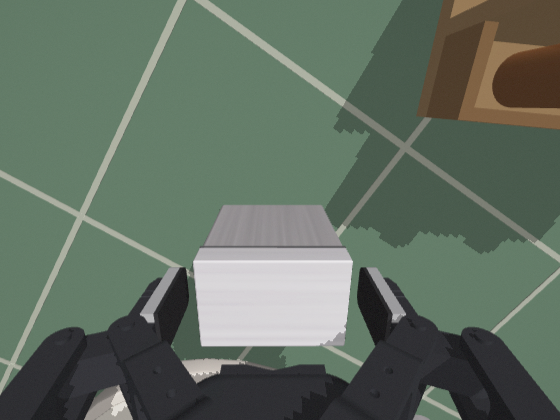

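Emit:
apply_moves --moves ".15 -.1 .6 .35 .15 0 8.54;0 0 .1 0 0 0 8.54;0 0 0 0 0 0 8.54"

```text
clock: 15.08
tcp_pos: [0.513, -0.0182, 0.0371]
tool_rot: [0.001, 0.478, 0.878, 0.0]
contact_force: [-0.2, -0.3, 0.4]
opening: 0.0855
```

```bash
python3 -c "
from h import *
s,M=st([.5122,-.0182,.036]);print((M.T@[0,0,-1]).round(4))"
```

```text
t 15.08 tcp [ 0.513  -0.0182  0.0371] yaw 122.84 zax [ 0.001  0.    -1.   ] F [-0.2 -0.3  0.4] op 0.0855 q [ 0.16  0.68 -0.34  2.21  0.67  0.35 -0.17]
tool cm [ 0.05 -0.07  0.11]
[ 7.0e-04 -1.3e-03  1.0e+00]
```

Emit:
apply_moves --moves "0 0 0 0 0 0 6;0 0 0 0 0 0 6;0 0 0 0 0 0 6;0 0 0 0 0 0 6;0 0 0 0 0 0 6;0 0 0 0 0 0 6" --force 60

```text
clock: 15.58
tcp_pos: [0.5133, -0.0185, 0.0381]
tool_rot: [0.001, 0.479, 0.878, 0.001]
contact_force: [0.5, -0.1, -2.3]
opening: 0.0655
```

Emit:
apply_moves --moves "0 0 -.5 0 0 0 6;0 0 -1.5 0 0 0 6;0 0 -2 0 0 0 6;0 0 -2.5 0 0 0 6;0 0 -2.5 0 0 0 6;0 0 -2.5 0 0 0 6;0 0 -2 0 0 0 6;0 0 0 0 0 0 6;0 0 0 0 0 0 6"

```text
clock: 16.33
tcp_pos: [0.5105, -0.0179, 0.1799]
tool_rot: [-0.001, 0.478, 0.879, -0.001]
contact_force: [-0.5, -0.8, -2.4]
opening: 0.0653
```

```bash
python3 -c "
from h import *
s,M=st([.576,.193,.19]);print((M.T@[0,0,-1]).round(4))
p=shot('wrist','w13')"
```

```text
t 16.33 tcp [ 0.5105 -0.0179  0.1799] yaw 122.93 zax [-0.003 -0.    -1.   ] F [-0.5 -0.8 -2.4] op 0.0653 q [ 0.36  0.48 -0.6   2.11  0.42  0.68  0.05]
tool cm [14.15 16.96 -1.03]
[-0.0018  0.003   1.    ]
```

View pics/w13.png

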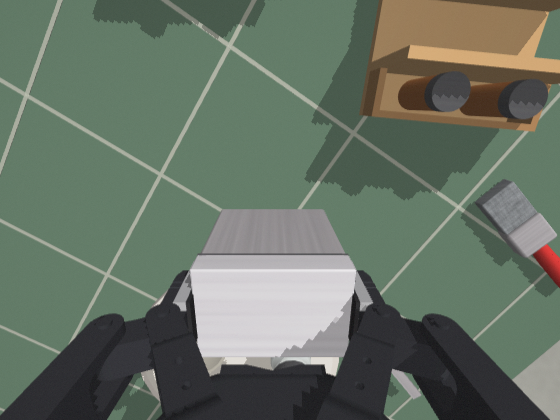

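Emit:
apply_moves --moves "0 2 -.3 -.2 -.1 2.2 6;0 3 0 0 0 2.2 6;0 3 0 0 0 0 6;0 3 0 0 0 0 6;0 3 0 0 0 0 6;.4 2.2 0 0 0 0 6;0 0 0 0 0 0 6;0 0 0 0 0 0 6;0 0 0 0 0 0 6"

```text
clock: 17.13
tcp_pos: [0.6478, 0.0662, 0.1673]
tool_rot: [-0.007, 0.513, 0.858, -0.008]
contact_force: [-0.2, 1.0, -1.4]
opening: 0.0651
```

```bash
python3 -c "
from h import *
p=shot('wrist','w14')
s,M=st([.576,.193,.19]);print((M.T@[0,0,-1]).round(4))
print(p['world_from_camera'].round(4).tolist())
print([(round(d['conf'],2),W(p,d['at']).round(4).tolist()) for d in nets.spot_point(p,'bay_floor')])"
```

```text
t 17.18 tcp [0.6472 0.0656 0.1672] yaw 118.26 zax [-0.021 -0.006 -1.   ] F [-1.3 -0.  -1.8] op 0.0654 q [ 0.15  0.64 -0.54  1.8   0.42  0.84 -0.09]
tool cm [14.6  -0.29 -2.2 ]
[-0.0046  0.0214  0.9998]
[[0.8804, 0.4548, 0.1346, 0.6096], [0.4738, -0.8303, -0.2933, 0.1408], [-0.0217, 0.322, -0.9465, 0.3108], [0.0, 0.0, 0.0, 1.0]]
[(0.92, [0.5713, 0.1953, 0.0113])]
```

View pics/w14.png

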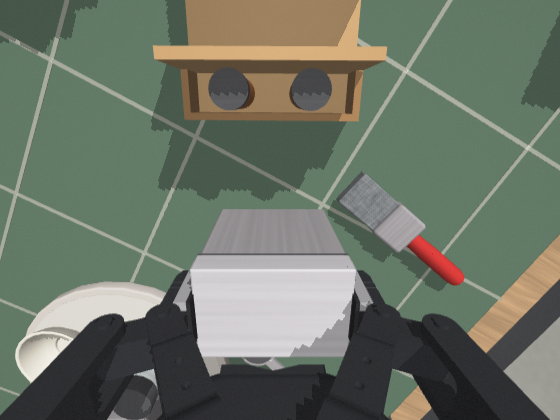

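Emit:
apply_moves --moves "1 0 -1.2 -1.2 -.3 0 6;2 0 -1 0 0 0 6;2 0 0 0 0 0 6;0 0 0 0 0 0 6;0 0 0 0 0 0 6;0 0 0 0 0 0 6"

```text
clock: 17.73
tcp_pos: [0.6175, 0.1132, 0.196]
tool_rot: [0.002, 0.514, 0.858, 0.001]
contact_force: [0.0, -0.3, -2.0]
opening: 0.0654
```

```bash
python3 -c "
from h import *
p=shot('wrist','w15')
s,M=st([.576,.193,.19]);print((M.T@[0,0,-1]).round(4))
print(p['world_from_camera'].round(4).tolist())
print([(round(d['conf'],2),W(p,d['at']).round(4).tolist()) for d in nets.spot_point(p,'bay_floor')])"
```

```text
t 17.78 tcp [0.6177 0.113  0.1961] yaw 118.15 zax [ 0.005 -0.001 -1.   ] F [ 0.2  1.1 -1.7] op 0.0649 q [ 0.1   0.57 -0.55  1.84  0.4   0.83 -0.17]
tool cm [9.03 0.09 0.58]
[ 0.0031 -0.0041  1.    ]
[[0.8816, 0.4449, 0.1577, 0.5759], [0.472, -0.8329, -0.289, 0.1872], [0.0028, 0.3292, -0.9442, 0.3388], [0.0, 0.0, 0.0, 1.0]]
[(0.64, [0.5735, 0.1927, 0.0127])]
```

View pics/w15.png

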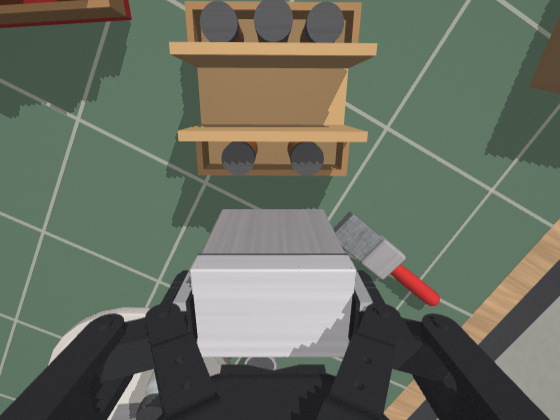

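```bash
python3 -c "
from h import *
a=cv2.imread('pics/w15.png');cv2.imwrite('pics/w15z.png',cv2.resize(a[30:180,165:385],None,fx=3.6,fy=3.6,interpolation=cv2.INTER_CUBIC))
cv2.imwrite('pics/w15y.png',cv2.resize(a[195:375,170:380],None,fx=3.6,fy=3.3,interpolation=cv2.INTER_CUBIC))"
```

```text
(no output)
```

View pics/w15z.png

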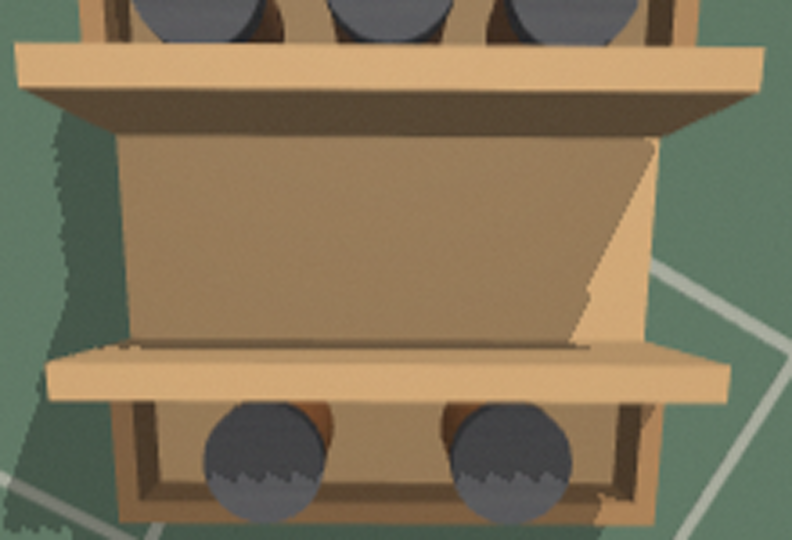

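View pics/w15y.png

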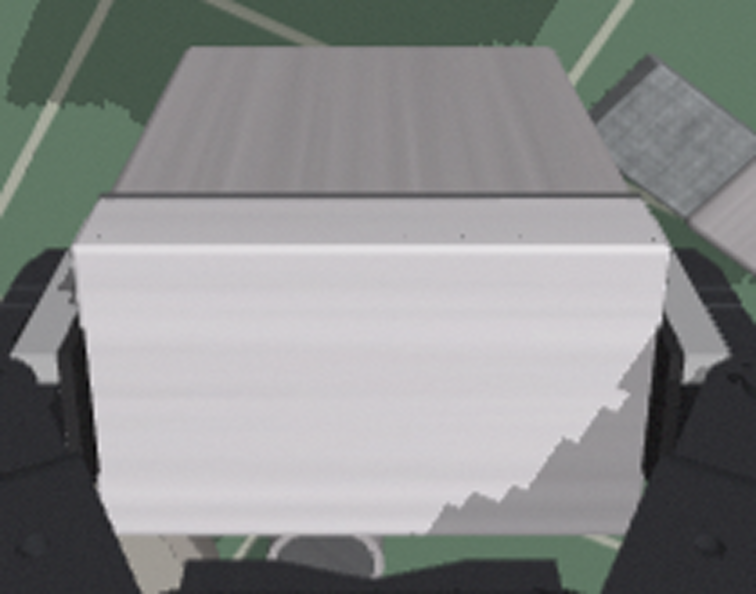

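```bash
python3 -c "
from h import *
p=dict(fov_y=70.13227376151147,cx=272.5297,cy=207.749,world_from_camera=np.array([[0.8816, 0.4449, 0.1577, 0.5759], [0.472, -0.8329, -0.289, 0.1872], [0.0028, 0.3292, -0.9442, 0.3388], [0.0, 0.0, 0.0, 1.0]]))
r=lambda c,z:[ray(p,u/3.6+165,v/3.6+30,z) for u,v in c]
k=((0,1),(3,2),(3,0),(2,1))
sh(r([(30,92),(757,94),(730,367),(47,364)],.096),k)
sh(r([(118,136),(657,138),(643,345),(130,345)],.012),k)
t=[ray(p,u/3.6+170,v/3.3+195,.2346) for u,v in [(75,247),(668,247),(632,535),(113,533)]]
sh(t,k)
s,M=st(); print((M.T@(np.mean(t,0)-s['tcp_pos'])*100).round(2))"
```

```text
[0.5745 0.1932 0.096 ]
0.1475 28.0
0.1498 27.9
0.0536 115.9
0.0539 118.3
[0.5741 0.1925 0.012 ]
0.149 28.0
0.1505 28.2
0.0558 117.1
0.0554 118.6
[0.6164 0.1129 0.2346]
0.0655 28.1
0.0644 27.7
0.0441 119.1
0.0445 117.6
t 17.83 tcp [0.6181 0.1123 0.1956] yaw 118.1 zax [ 0.005 -0.001 -1.   ] F [-0. -0. -2.] op 0.0651 q [ 0.1   0.57 -0.55  1.84  0.4   0.83 -0.17]
[ 0.12 -0.1  -3.9 ]
```

Emit:
apply_moves --moves "1.5 0 0 .2 .1 0 6;2 0 0 0 0 0 6;2 0 0 0 0 0 6;1.8 0 0 0 0 0 6;1 0 0 0 0 0 6;0 0 0 0 0 0 6;0 0 0 0 0 0 6;0 0 0 0 0 0 6"

```text
clock: 18.5
tcp_pos: [0.5784, 0.1851, 0.1947]
tool_rot: [0.001, 0.518, 0.855, -0.002]
contact_force: [-0.3, 0.1, -1.3]
opening: 0.0651
```

```bash
python3 -c "
from h import *
s,M=st([.5748,.192,.0495]);print((M.T@[0,0,-1]).round(4))"
```

```text
t 18.5 tcp [0.5784 0.1851 0.1947] yaw 117.62 zax [-0.    -0.003 -1.   ] F [-0.3  0.1 -1.3] op 0.0651 q [-0.03  0.55 -0.55  1.89  0.39  0.81 -0.31]
tool cm [ 0.82  0.02 14.51]
[0.0029 0.0018 1.    ]
```

Emit:
apply_moves --moves ".8 0 1 -.1 .15 -.4 6;0 0 2 0 0 0 6;0 0 1.5 0 0 0 6;0 0 0 0 0 0 6;0 0 0 0 0 0 6;0 0 0 0 0 0 6"

```text
clock: 19.0
tcp_pos: [0.5765, 0.1887, 0.146]
tool_rot: [0.0, 0.517, 0.856, -0.0]
contact_force: [0.1, 0.4, -2.0]
opening: 0.0651
```

```bash
python3 -c "
from h import *
s,M=st([.5748,.192,.0495]);print((M.T@[0,0,-1]).round(4))
shot('scene','s16');p=shot('wrist','w16');shot('top','t16')
print([(round(d['conf'],2),W(p,d['at']).round(4).tolist()) for d in nets.spot_point(p,'bay_floor')])"
```

```text
t 19.0 tcp [0.5765 0.1887 0.146 ] yaw 117.69 zax [ 0.001 -0.001 -1.   ] F [ 0.1  0.4 -2. ] op 0.0651 q [-0.06  0.61 -0.52  1.93  0.45  0.72 -0.36]
tool cm [0.37 0.   9.65]
[ 9.e-04 -1.e-04  1.e+00]
[(0.83, [0.5717, 0.1939, 0.0121]), (0.8, [0.3147, 0.212, 0.0113])]
```

View pics/w16.png

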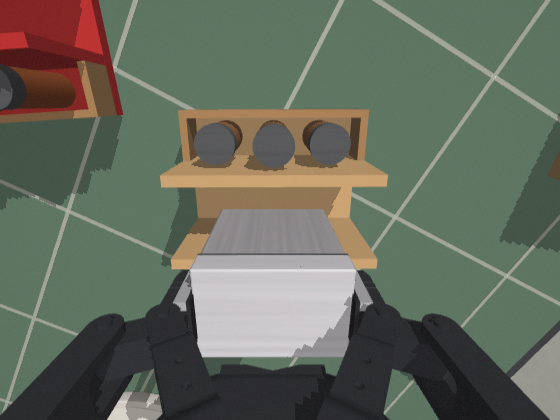

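Emit:
apply_moves --moves ".4 0 0 0 0 -.4 6;.1 0 0 0 0 0 6;0 0 0 0 0 0 6;0 0 0 0 0 0 6"

```text
clock: 19.53
tcp_pos: [0.575, 0.1945, 0.1487]
tool_rot: [0.002, 0.514, 0.858, 0.002]
contact_force: [0.4, 0.4, -1.2]
opening: 0.0654
```

```bash
python3 -c "
from h import *
s,M=st([.5748,.192,.0495]);print((M.T@[0,0,-1]).round(4))
p=shot('wrist','w17');print(p['world_from_camera'].round(4).tolist())
a=cv2.imread('pics/w17.png');cv2.imwrite('pics/w17z.png',cv2.resize(a[150:290,160:390],None,fx=3.4,fy=4,interpolation=cv2.INTER_CUBIC))"
```

```text
t 19.53 tcp [0.575  0.1945 0.1487] yaw 118.15 zax [ 0.005  0.001 -1.   ] F [ 0.4  0.4 -1.2] op 0.0654 q [-0.07  0.61 -0.52  1.93  0.45  0.72 -0.37]
tool cm [-0.2  -0.19  9.92]
[ 0.0016 -0.0049  1.    ]
[[0.8817, 0.4446, 0.1579, 0.5334], [0.4718, -0.8335, -0.2875, 0.2683], [0.0038, 0.328, -0.9447, 0.2916], [0.0, 0.0, 0.0, 1.0]]
```

View pics/w17z.png

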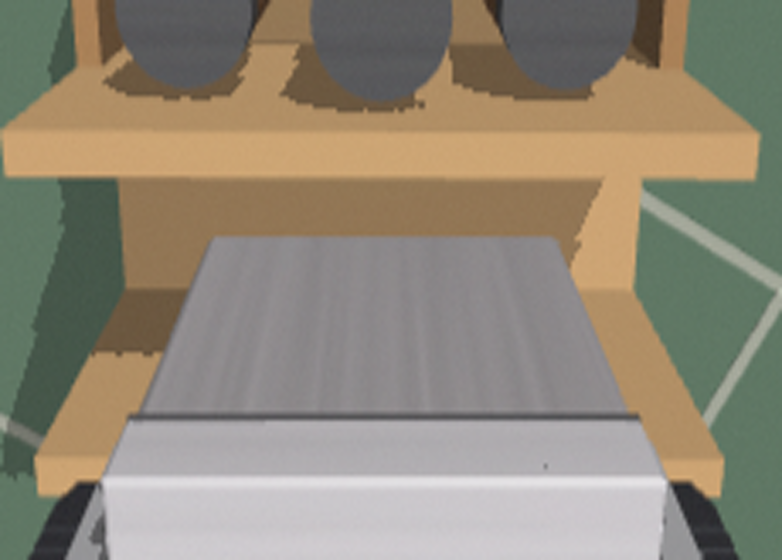

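```bash
python3 -c "
from h import *
p=dict(fov_y=70.13227376151147,cx=272.5297,cy=207.749,world_from_camera=np.array([[0.8817, 0.4446, 0.1579, 0.5334], [0.4718, -0.8335, -0.2875, 0.2683], [0.0038, 0.328, -0.9447, 0.2916], [0.0, 0.0, 0.0, 1.0]]))
r=lambda c,z:[ray(p,u/3.4+160,v/4+150,z) for u,v in c]
t=r([(5,178),(757,180),(722,459),(38,457)],.096)
sh(t,((0,1),(3,2),(3,0),(2,1)))
b=r([(213,237),(553,237)],.1112); sh(b,((0,1),))
s,M=st()
f=lambda w:(M.T@(w-s['tcp_pos'])*100).round(2)
print('bay',f(np.mean(t,0)),'tin front bottom',f(np.mean(b,0)))"
```

```text
[0.5741 0.1931 0.096 ]
0.1508 28.0
0.149 27.9
0.0538 118.8
0.054 117.0
[0.5641 0.2125 0.1112]
0.0639 28.1
t 19.58 tcp [0.5751 0.1945 0.1487] yaw 118.14 zax [ 0.005  0.001 -1.   ] F [-0.2 -0.4 -2.3] op 0.0651 q [-0.07  0.61 -0.52  1.93  0.45  0.72 -0.37]
bay [-0.07 -0.18  5.27] tin front bottom [ 2.11 -0.13  3.75]
```

Emit:
apply_moves --moves "0 -.1 .8 .25 .1 0 6;0 0 1 0 0 0 6;0 0 0 0 0 0 6;0 0 0 0 0 0 6"

```text
clock: 19.92
tcp_pos: [0.5742, 0.1939, 0.1287]
tool_rot: [0.0, 0.514, 0.858, 0.0]
contact_force: [-0.2, 0.3, -1.7]
opening: 0.0654
```

```bash
python3 -c "
from h import *
s,M=st([.5742,.194,.0495]);print((M.T@[0,0,-1]).round(4))"
```

```text
t 19.92 tcp [0.5742 0.1939 0.1287] yaw 118.13 zax [ 0.  0. -1.] F [-0.2  0.3 -1.7] op 0.0654 q [-0.08  0.63 -0.5   1.94  0.47  0.68 -0.38]
tool cm [0.01 0.   7.92]
[-1.e-04 -3.e-04  1.e+00]
```

Spot on. Descending in steps.

Emit:
apply_moves --moves "0 0 1 0 0 0 6;0 0 1.2 0 0 0 6;0 0 .8 0 0 0 6;0 0 0 0 0 0 6;0 0 0 0 0 0 6"

```text
clock: 20.33
tcp_pos: [0.5737, 0.1936, 0.0941]
tool_rot: [-0.001, 0.514, 0.858, -0.001]
contact_force: [0.1, -0.3, -1.9]
opening: 0.0653
```

```bash
python3 -c "
from h import *
s,M=st([.5742,.194,.0495]);print((M.T@[0,0,-1]).round(4))"
```

```text
t 20.33 tcp [0.5737 0.1936 0.0941] yaw 118.14 zax [-0.002 -0.    -1.   ] F [ 0.1 -0.3 -1.9] op 0.0653 q [-0.11  0.67 -0.47  1.97  0.51  0.62 -0.42]
tool cm [0.01 0.08 4.46]
[-5.0e-04  1.8e-03  1.0e+00]
```

Emit:
apply_moves --moves "0 .05 1 -.1 0 0 6;0 0 1 0 0 0 6;0 0 1 0 0 0 6;0 0 .6 0 0 0 6;0 0 0 0 0 0 6;0 0 0 0 0 0 6"

```text
clock: 20.83
tcp_pos: [0.574, 0.194, 0.0538]
tool_rot: [-0.0, 0.514, 0.858, 0.0]
contact_force: [-0.1, -0.1, -2.6]
opening: 0.0651
```

```bash
python3 -c "
from h import *
s,M=st([.5742,.194,.0495]);print((M.T@[0,0,-1]).round(4))
shot('wrist','w18')"
```

```text
t 20.83 tcp [0.574  0.194  0.0538] yaw 118.15 zax [-0.001  0.001 -1.   ] F [-0.1 -0.1 -2.6] op 0.0651 q [-0.14  0.73 -0.42  1.99  0.55  0.54 -0.46]
tool cm [-0.01  0.01  0.43]
[-7.e-04  2.e-04  1.e+00]
```

View pics/w18.png

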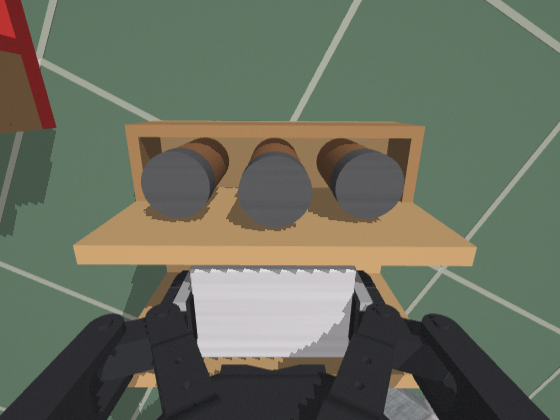

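Tin is inside the bay between the walls (far wall rows 246–263, tin top rows 270–355). Lowering the last millimetres.

Emit:
apply_moves --moves "0 0 .2 0 0 0 6;0 0 .15 0 0 0 6;0 0 0 0 0 0 6"

```text
clock: 21.13
tcp_pos: [0.5745, 0.1943, 0.0508]
tool_rot: [-0.0, 0.514, 0.858, 0.001]
contact_force: [-0.4, 0.4, -2.7]
opening: 0.0653
```

Emit:
apply_moves --moves "0 0 .1 0 0 0 6"

```text
clock: 21.22
tcp_pos: [0.5747, 0.1944, 0.0502]
tool_rot: [0.0, 0.514, 0.858, 0.001]
contact_force: [0.1, 0.1, -2.1]
opening: 0.0646
```

Emit:
apply_moves --moves "0 0 .05 0 0 0 6"

```text
clock: 21.3
tcp_pos: [0.5748, 0.1944, 0.0498]
tool_rot: [0.0, 0.514, 0.858, 0.001]
contact_force: [-1.5, -0.1, 1.6]
opening: 0.0653
```

Emit:
apply_moves --moves "0 0 .07 0 0 0 6"

```text
clock: 21.38
tcp_pos: [0.5747, 0.1944, 0.0498]
tool_rot: [0.0, 0.514, 0.858, 0.001]
contact_force: [-3.3, -1.3, 12.9]
opening: 0.0654
```

Emit:
apply_moves --moves "0 0 .07 0 0 0 6"

```text
clock: 21.47
tcp_pos: [0.5748, 0.1944, 0.0498]
tool_rot: [0.001, 0.514, 0.858, 0.001]
contact_force: [-1.9, 0.0, 6.1]
opening: 0.0649
```

Floor contact at z = 0.0498, 0.3 mm above what I predicted. Release.

Emit:
apply_moves --moves "0 0 0 0 0 0 8.54;0 0 0 0 0 0 8.54;0 0 0 0 0 0 8.54;0 0 0 0 0 0 8.54;0 0 0 0 0 0 8.54"

```text
clock: 21.88
tcp_pos: [0.5758, 0.1949, 0.051]
tool_rot: [0.002, 0.514, 0.858, 0.002]
contact_force: [0.6, -0.4, -0.5]
opening: 0.0853
```

```bash
python3 -c "
from h import *
s,M=st([.5742,.194,.0495]);print((M.T@[0,0,-1]).round(4))
shot('wrist','w19')"
```

```text
t 21.88 tcp [0.5758 0.1949 0.051 ] yaw 118.14 zax [ 0.005  0.002 -1.   ] F [ 0.6 -0.4 -0.5] op 0.0853 q [-0.15  0.73 -0.41  1.99  0.56  0.53 -0.47]
tool cm [-0.   -0.18  0.15]
[ 6.0e-04 -5.4e-03  1.0e+00]
```

View pics/w19.png

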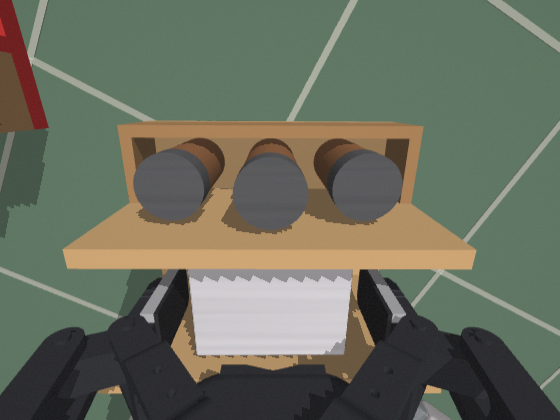

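Emit:
apply_moves --moves "0 -.15 -.5 .3 0 0 8.54;0 0 -1.2 0 0 0 8.54;0 0 -1.5 0 0 0 8.54;0 0 -2 0 0 0 8.54;0 0 -3 0 0 0 8.54;0 0 -3 0 0 0 8.54;0 0 -3 0 0 0 8.54;0 0 0 0 0 0 8.54"

```text
clock: 22.6
tcp_pos: [0.5725, 0.1948, 0.2029]
tool_rot: [-0.002, 0.513, 0.858, -0.002]
contact_force: [0.0, 1.4, -0.7]
opening: 0.0853
```

Emit:
apply_moves --moves "-2 0 -2 0 0 0 8.54;-3 0 0 0 0 0 8.54;-3 0 0 0 0 0 8.54;-3 0 0 0 0 0 8.54;0 0 0 0 0 0 8.54;0 0 0 0 0 0 8.54;0 0 0 0 0 0 8.54"

```text
clock: 23.18
tcp_pos: [0.6266, 0.0955, 0.2331]
tool_rot: [0.001, 0.512, 0.859, 0.002]
contact_force: [0.1, 0.3, -0.1]
opening: 0.0855
```

```bash
python3 -c "
from h import *
st()
for n in('wrist','top','scene'):
    p=shot(n,n+'20')
    for l in('tin_mid','bay_floor','jar','bowl','scoop','brush','holder_floor'):
        print(n,l,[(round(d['conf'],2),W(p,d['at']).round(4).tolist()) for d in nets.spot_point(p,l)[:2]])
    if n=='wrist':print(p['world_from_camera'].round(4).tolist())
a=np.hstack([cv2.imread('pics/%s20.png'%n) for n in('top','scene')]);cv2.imwrite('pics/both.png',cv2.resize(a,(800,300)))"
```

```text
t 23.18 tcp [0.6266 0.0955 0.2331] yaw 118.46 zax [ 0.004  0.001 -1.   ] F [ 0.1  0.3 -0.1] op 0.0855 q [ 0.14  0.54 -0.58  1.79  0.37  0.91 -0.1 ]
wrist tin_mid []
wrist bay_floor []
wrist jar [(0.59, [0.6132, -0.148, 0.0235])]
wrist bowl [(0.94, [0.5204, -0.2113, 0.027])]
wrist scoop [(0.69, [0.6113, -0.1473, 0.0243]), (0.59, [0.774, -0.1308, -0.003])]
wrist brush []
wrist holder_floor []
[[0.8791, 0.4495, 0.1583, 0.5848], [0.4766, -0.8313, -0.2862, 0.169], [0.003, 0.327, -0.945, 0.3761], [0.0, 0.0, 0.0, 1.0]]
top tin_mid [(0.58, [0.6849, -0.5027, 0.0368])]
top bay_floor [(0.91, [0.3169, 0.2115, 0.0106])]
top jar [(0.71, [0.6137, -0.1464, 0.0221])]
top bowl [(0.73, [0.5224, -0.2132, 0.0237])]
top scoop [(0.64, [0.7674, -0.1305, 0.0026])]
top brush [(0.82, [0.7932, 0.0897, -0.0017])]
top holder_floor [(0.82, [0.6233, -0.2722, 0.0282])]
scene tin_mid [(0.87, [0.5748, 0.1958, 0.0468]), (0.58, [0.6835, -0.5016, 0.0415])]
scene bay_floor [(0.92, [0.5735, 0.1905, 0.0145]), (0.77, [0.3172, 0.2177, 0.0116])]
scene jar [(0.62, [0.6175, -0.1481, 0.0211])]
scene bowl [(0.88, [0.5248, -0.2148, 0.0274])]
scene scoop [(0.87, [0.7676, -0.1253, 0.0009])]
scene brush [(0.79, [0.7973, 0.0911, -0.0007])]
scene holder_floor [(0.69, [0.6226, -0.2719, 0.0287])]
```

View pics/wrist20.png

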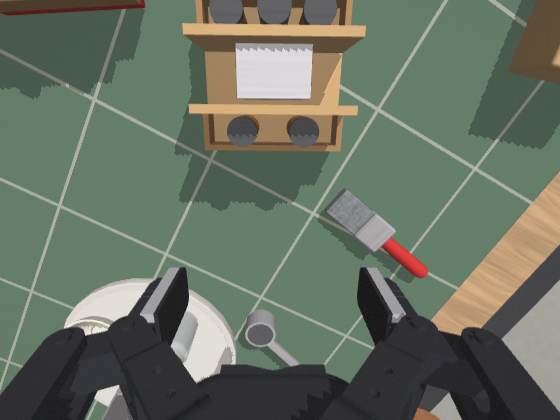

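View pics/scene20.png

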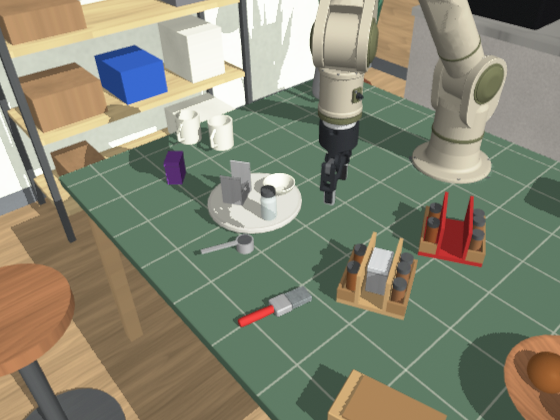

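View pics/top20.png

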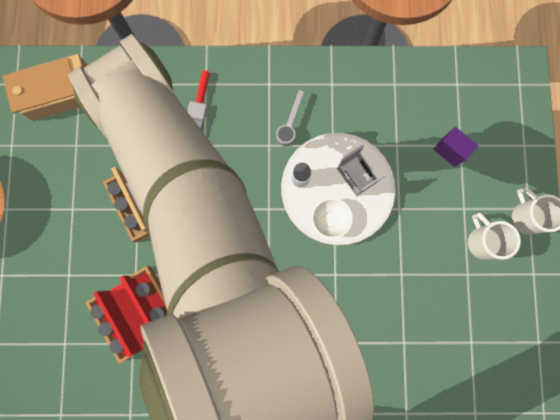

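```bash
python3 -c "
from h import *
print(job_done()); st()"
```

```text
the job is handed in; nothing more can be done
None
the job is handed in; nothing more can be done
```

The tin is standing upright on the floor of the bamboo bay, and I handed the job in at about 23 s of the 67 s allowed. I gripped it by its long sides at 80 N and pulled it straight up out of the holder. I then stood it on the bare counter and let go, regripped it by its short ends at 60 N, and lowered it into the bay.

- **Placing:** The last wrist picture shows the tin centred along the bay, at column 274 for both the tin and the walls. It sits between the walls without touching them. The bay floor was felt at a tool height of 49.8 mm, against 49.5 mm predicted. The network put the tin's centre at (0.575, 0.196, 0.047), where 0.050 high is expected and errors of about 4 mm are normal.
- **Other things:** The jar, bowl, brush, scoop and holder were found where they were at the start, to within the networks' error. I did not touch the red organiser or the purple tin. The gripper was open and clear of everything at hand-in.
- **Imperfections:** Setting the tin down on the counter, I pressed down briefly with about 40 N through the tin. I then backed off, and the tool ended about 2 mm above the contact height before I let go, so the tin may have settled by that much. It was standing upright in the picture afterwards.
- **Checks that failed:** The final top view could not confirm the placing because the arm hid the bay, and the network found no tin in the last wrist picture, though it is plainly visible there.

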